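# Fetch the burning-pen stand from behind the finishing containers

## Task

The black stand for the wood-burning pen is hemmed in at the back of the plywood tray by a bottle, a square tin and a jar. First clear all three onto the empty wooden side board, standing; then set the stand upright in the middle of the white heatproof tile, its long side along the tile's long side, and only then put the bottle, tin and jar back in the tray, each upright on the very spot where it stood at the start. Tip none of them over, and leave the cork sanding block and the small wooden disc in the tray where they are.

Things in the scene. Friction and masses are not known exactly. Their poses are not given: they have to be found in the camera images.
- bottle_c (a point): Round amber glass bottle with a black screw cap, closed; straight body 44 mm in diameter up to 78 mm, then a narrow neck; 110 mm tall in all, about 160 g. Loose, starts upright on one of the tray's three cork spots. Point: on its axis, 55 mm above its underside; z up along the axis.
- tin_c (a point): Square bare-metal tin with a black round screw cap on top; body 46 x 46 mm and 86 mm high, 100 mm tall with the cap (28 mm wide), about 200 g. Loose, starts upright on one of the three cork spots, its sides turned at most about 0.25 rad from the tray's. Point: on its axis, 50 mm above its underside; x and y square to its sides, z up.
- jar_c (a point): Squat white round jar with a steel lid, closed; 58 mm in diameter (lid 60 mm), 70 mm tall, the lid being the top 18 mm, about 200 g. Loose, starts upright on one of the three cork spots. Point: on its axis, 35 mm above its underside; z up.
- pen_stand_c (a point): Black plastic block 70 x 45 x 30 mm with a thin steel wire bow along its top middle (44 mm high in all), about 120 g: the stand of a wood-burning pen. Loose; starts at the back middle of the tray, between the three cork spots, long side roughly along the tray's x. Point: centre of the block, 15 mm above its underside; x along its 70 mm side, y along its 45 mm side (the one to grip), z up.
- tray: Plywood tray, fixed, 190 mm (x) by 270 mm (y), floor 8 mm thick, 8 mm walls whose tops are 26 mm above the table at the back (+x) and both sides, open at the front (-x). Origin: centre of its underside on the table. Three 68 mm cork spots on its floor, centred at x = -60, y = 0 (front) and at x = +30, y = +85 and -85 mm (sides): bottle, tin and jar start on them, any on any, within 4 mm of centre.
- side_board: Empty wooden board lying on the table to one side of the tray (left or right varies), fixed, 260 mm (x) by 110 mm (y), 12 mm thick: the side area. Origin: centre of its underside on the table; x along its long side. (Not listed: a pot of brushes, 152 mm tall, stands between robot and tray.)
- tile: White ceramic heatproof tile on the other side of the tray, fixed, 140 mm (x) by 100 mm (y), 8 mm thick. Origin: centre of its underside on the table; x along its long side.
- wood_puck: Bystander: small dark wooden disc, 32 mm in diameter, 18 mm high, lying loose in the front right corner (-x, -y) of the tray, centred about x = -55, y = -105 mm from the tray's origin. Origin: centre of its underside. To be left alone.
- sanding_block: Bystander: cork sanding block 60 x 30 x 24 mm lying loose in the front left corner (-x, +y) of the tray, centred about x = -55, y = +104 mm from the tray's origin. Origin: centre of its underside. To be left alone.

How it is judged:
By the outcome, as a careful person would: the job done as asked, in the order asked, and still so for the second after the job is handed in, with the robot touching nothing.
It also fails if it takes over 144 s, if anything falls off the work surface, if the arm or the gripper's body presses on something with over 40 N, if the wrist force passes 120 N, or if a joint passes its speed limit or range.

## Robot

A 6-joint arm with a two-finger parallel gripper is mounted at the origin on the work surface. World frame = base frame: x ahead of the robot, y to its left, z up, the work surface at z = 0. Lengths are in mm, angles in degrees, forces in N, time in s.
With the tool pointing down it reaches from about 300 to 850 mm from the base axis. Payload 4.2 kg.
Tool frame: the origin (TCP) lies between the finger pads; the fingertips stand 22 mm ahead of it and the grasp point (between the pads) lies 3 mm ahead of it (env.finger_overhang is the distance from the TCP to the fingertips, in mm); z points along the fingers, y is the line along which they close (so a half turn about z gives the same grasp; the last joint's range is limited). The gripper opens to 91 mm and grips with 3 to 60 N. Pads are 32 mm wide; open, the fingers measure 118 mm over their backs; the gripper's body (76 mm by 178 mm) begins 60 mm behind the grasp point.
Start: joints at [68.067, 18.312, 89.639, -0, 72.044, -1.146], TCP at [204.066, 537.585, 235.976] pointing down, gripper open.
Joint ranges: [-177.97, 177.97], [-48.28, 115.42], [12.27, 149.76], [-77.06, 257.06], [2.81, 150.46], [-146.56, 146.56]. Speed limits (degrees/s): [147.25, 147.25, 180, 180, 180, 180].

## Interface

Orientations are given as [roll, pitch, yaw] about the fixed x, y, z axes, in that order (R = Rz(yaw) Ry(pitch) Rx(roll)).
In Python, from workcell import state, cams, ticket, look_for, outline_of, env gives the robot as it stands.
- The arm moves only by the tool servo_tool, never from a script. Its argument "steps" is a list of rows, each a list of 3 entries, a list of its own where there are three numbers: the closure in counts, from 0 (fully open) to 255 (shut), then the shift along the tool's x, y, z in mm, then the turn, a rotation vector about the tool's x, y, z in rad. A call has exactly 10 rows; each row shifts and turns the commanded pose from where the row before left it, along the tool's axes as they then stand; what a row does not reach is not made up. A row lasts 1/10 s, in which the tool goes at most 50 mm and 8.59 degrees, less where a joint would pass 70% of its speed; a pose out of reach is approached as far as the arm can. A call with a gripper value outside its range is refused whole. The fingers move at their own pace and stop on an object; "squeeze" is the grip in N (left out, the last holds). Time passes only in rows, so rows that do not move let the fingers close, or fill a call up. It gives the time, the measured TCP pose, the force, the opening and the grip force at its end, in the units of the state.
- state(): the state, without advancing time (a new reading comes with each control period).
- cams.grab_frame(name): name is "scene" or "top" or "wrist"; returns a dict with "color" (384x512x3 uint8, red, green, blue), "z_map" (384x512 float32, mm along the optical axis (not along the pixel's ray), 0 where there is no reading), "fovy" (degrees; the focal length in pixels is half the picture's height over the tangent of half this angle, whatever the lens; pixels are square), "cx", "cy" (the principal point, pixels), "eye" and "rotation" of the camera in the world; the wrist camera has in their place "tool_from_camera" (4x4, takes a point from camera to tool coordinates, whose origin is the TCP and whose axes are the flange's). Camera axes: x right, y up, looking along -z (the intrinsics and any distortion apply to the point x, -y, -z); pixel columns grow to the right and rows downward; lengths in mm; the calibration is good to about 2 mm. A picture is of the moment at which its call begins: read the wrist's pose just before it.
- ticket.job_done(): hands the job in; it is judged then, once.
Trained networks look in a picture, given as the dict that the camera call returned (one of the last four; its "shot" number tells which), for a name from the list of things; names that differ only in an ending like _2 or _b are one class to them, and where a whole thing is asked for, a point or a joint stands for the part that bears it (a point fixed in the world has none). Each returns a list of dicts, best first, with "confidence" (0 to 1); they miss things now and then, are a little off and sometimes report something else, mostly with a low value. They report only what shows in the picture. A call takes as long as a camera call.
- look_for(picture, thing): "at" ([column, row] in pixels, amid what is visible of it).
- outline_of(picture, thing): "pixels" (384x512 bool, what is visible of it) and "at" ([column, row] in pixels, amid what is visible of it).
The state is a dict: "time_s": time; "qpos": joint angles; "qvel": joint speeds; "effort": joint torques, N m; "ee_pos": TCP position; "ee_rot": TCP orientation; "force": force on the tool from outside, world axes, zero at the start; "torque": the same for the moment, N m; "gripper_width": finger opening in mm; "gripper_force": force on a finger pad.
Only numpy, scipy, OpenCV 4.12 (cv2) and the standard library are available. Lean on these libraries where they do the work, as an engineer would, in place of code of your own. Each camera call takes 0.05 s, during which the arm holds its last target. There are 200 camera calls.

## Working session

There is one attempt and no reset: what is moved stays moved. The work goes in short steps, Python scripts to look and compute and a tool call to move; the robot and the scene stay as the last step left them, time stands still between calls to the robot, and variables do not carry over. Pictures are saved under pics/ and viewed, at most 14 in all, crops included, and the job is handed in when it is done.

Besides the shell and the picture viewer there is one more tool, called by a JSON object that holds its "method" and its "body". servo_tool: Moves the arm, as the interface text tells. Its arguments: {"type":"object","properties":{"steps":{"type":"array","items":{"type":"array"}},"squeeze":{"type":"number"}},"required":["steps"]}

```bash
ls; mkdir -p pics; cat > h.py <<'E'
import numpy as np, cv2
from scipy.spatial.transform import Rotation as R
from workcell import state,cams,ticket,look_for,outline_of,env
def pts(p,mask=None):
    h,w=p["z_map"].shape; f=h/2/np.tan(np.radians(p["fovy"])/2)
    v,u=np.nonzero((p["z_map"]>0)&(mask if mask is not None else True)); z=p["z_map"][v,u]
    c=np.c_[(u-p["cx"])/f*z,-(v-p["cy"])/f*z,-z]
    return c@np.array(p["rotation"]).T+np.array(p["eye"]),u,v
E
python3 - <<'E'
from h import *
print(state())
for n in("top","scene"):
    p=cams.grab_frame(n); cv2.imwrite(f"pics/{n}0.png",p["color"][...,::-1]); np.savez(f"{n}0.npz",z=p["z_map"],c=p["color"])
    print({k:p[k] for k in p if k not in("color","z_map")})
    for t in "bottle_c tin_c jar_c pen_stand_c tray side_board tile wood_puck sanding_block".split():
        for o in outline_of(p,t)[:1]:
            P,u,v=pts(p,o["pixels"]); 
            if len(P)==0: print(t,'none');continue
            top=P[P[:,2]>np.percentile(P[:,2],95)-4]
            print(n,t,round(o["confidence"],2),np.round(o["at"]),len(P),"top",top.mean(0).round(1),"min",np.percentile(P,2,0).round(),"max",np.percentile(P,98,0).round())
E
```

```text
pics
{'time_s': 0.0, 'qpos': array([ 6.80672806e+01,  1.83513301e+01,  8.97075035e+01,  2.80107086e-04,
        7.20439644e+01, -1.14452348e+00]), 'qvel': array([ 0.09528382, -0.06309608, -0.00388402,  0.0801376 , -0.15126496,
       -0.07867574]), 'effort': array([-1.78559738e-03, -4.12461877e+01, -2.31970650e+01,  7.25733046e-02,
        4.58965043e-02, -1.16104393e-04]), 'ee_pos': array([203.88226633, 537.12964047, 235.1159354 ]), 'ee_rot': array([-1.79897228e+02, -2.31957870e-03,  1.59211715e+02]), 'force': array([ 0.34909838,  0.04587756, -0.41808222]), 'torque': array([-0.02645322, -0.03163034,  0.00133099]), 'gripper_force': 0.0, 'gripper_width': 91.33406134679913}
{'fovy': 49.351541398701976, 'cx': 253.91259421352598, 'cy': 199.57645885135372, 'eye': array([ 508.56738268,  -15.19256339, 1103.02262909]), 'rotation': array([  1.59337616,   1.88593847, -91.47039691]), 'shot': 1}Traceback (most recent call last):
  File "<stdin>", line 8, in <module>
  File "h.py", line 8, in pts
    return c@np.array(p["rotation"]).T+np.array(p["eye"]),u,v
           ~~~~~~~~~~~~~~~~~~~~~~~~~~~^~~~~~~~~~~~~~~~~~~
ValueError: operands could not be broadcast together with shapes (322,) (3,)
```

```bash
sed -i 's/return c@np.array(p\["rotation"\]).T/return c@R.from_euler("xyz",p["rotation"],degrees=True).as_matrix().T/' h.py
python3 - <<'E'
from h import *
for n in("top","scene"):
    p=cams.grab_frame(n); cv2.imwrite(f"pics/{n}0.png",p["color"][...,::-1])
    print({k:p[k] for k in p if k not in("color","z_map")})
    P,u,v=pts(p); np.savez(f"{n}0.npz",P=P,u=u,v=v)
    for t in "bottle_c tin_c jar_c pen_stand_c tray side_board tile wood_puck sanding_block".split():
        for o in outline_of(p,t)[:1]:
            P,u,v=pts(p,o["pixels"]); 
            if len(P)==0: print(t,'none');continue
            top=P[P[:,2]>np.percentile(P[:,2],95)-4]
            r=cv2.minAreaRect(P[:,:2].astype(np.float32)) 
            print(n,t,round(o["confidence"],2),np.round(o["at"]),len(P),"top",top.mean(0).round(1),"min",np.percentile(P,2,0).round(),"max",np.percentile(P,98,0).round(),np.round(r[0]),np.round(r[1]),round(r[2],1))
E
```

```text
{'fovy': 49.351541398701976, 'cx': 253.91259421352598, 'cy': 199.57645885135372, 'eye': array([ 508.56738268,  -15.19256339, 1103.02262909]), 'rotation': array([  1.59337616,   1.88593847, -91.47039691]), 'shot': 2}
top bottle_c 0.83 [222. 169.] 304 top [619.   98.9 118.3] min [597.  78.   8.] max [639. 126. 120.] [622. 104.] [56. 45.] 42.4
top tin_c 0.67 [286. 175.] 404 top [593.5 -65.3 108.3] min [570. -86.  25.] max [615. -42. 111.] [598. -65.] [55. 46.] 4.2
top jar_c 0.62 [249. 207.] 469 top [518.7  28.5  78.8] min [493.   2.  35.] max [545.  55.  82.] [520.  32.] [62. 59.] 88.7
top pen_stand_c 0.77 [256. 173.] 468 top [610.6  16.1  41.1] min [575. -11.  32.] max [643.  41.  51.] [609.  16.] [44. 70.] 70.6
top tray 0.94 [258. 188.] 5474 top [605.4  19.8  27.6] min [ 477. -111.    4.] max [677. 155.  29.] [578.  22.] [278. 195.] 81.5
top side_board 0.55 [150. 219.] 4059 top [495.7 303.2  13.5] min [371. 247.   8.] max [618. 359.  16.] [495. 305.] [116. 259.] 85.1
top tile 0.89 [376. 221.] 2105 top [ 472.2 -300.9    9. ] min [ 407. -348.    3.] max [ 540. -252.   12.] [ 473. -302.]
[... 839 characters left out ...]
0.  49.] [613.  19.] [55. 70.] 69.7
scene tray 0.6 [264. 219.] 5655 top [617.6  -7.1  28. ] min [ 476. -120.    1.] max [683. 152.  28.] [573.  28.] [290. 208.] 80.8
scene side_board 0.62 [332. 139.] 3185 top [504.6 299.   12.6] min [374. 242.   5.] max [624. 357.  15.] [492. 308.] [123. 270.] 85.6
scene tile 0.87 [122. 267.] 2980 top [ 477.  -303.1    8.9] min [ 408. -350.    5.] max [ 543. -254.   11.] [ 472. -302.] [146. 102.] 0.7
scene wood_puck 0.5 [213. 214.] 157 top [509.3 -77.7  26.9] min [496. -92.  14.] max [524. -65.  29.] [509. -78.] [29. 30.] 85.5
scene sanding_block 0.68 [291. 174.] 346 top [541.4 129.5  32.5] min [513. 113.  13.] max [571. 145.  35.] [541. 130.] [32. 61.] 84.2
```

View pics/top0.png

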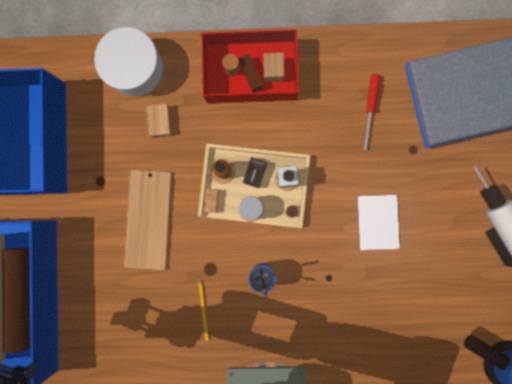

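View pics/scene0.png

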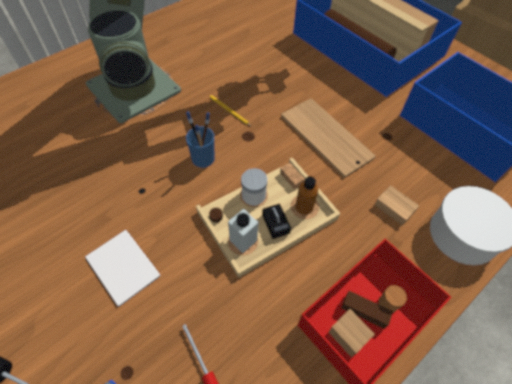

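{"method": "servo_tool", "body": {"steps": [[0,[0,0,0],[0,0,-0.107]],[0,[0,0,0],[0,0,-0.107]],[0,[-14,-15,-4],[0,0,0]],[0,[-28,-30,-4],[0,0,0]],[0,[-28,-30,-4],[0,0,0]],[0,[-28,-30,-4],[0,0,0]],[0,[-28,-30,-4],[0,0,0]],[0,[-28,-30,-4],[0,0,0]],[0,[-28,-30,-4],[0,0,0]],[0,[-28,-30,-4],[0,0,0]]], "squeeze": 20}}

```text
time_s: 2.1
ee_pos: [379.1, 282.5, 268.3]
ee_rot: [180.0, 0.0, 171.5]
force: [1.2, 0.3, 0.5]
gripper_width: 91.2
gripper_force: 0.0
```

{"method": "servo_tool", "body": {"steps": [[0,[-28,-30,-4],[0,0,0]],[0,[-28,-30,-4],[0,0,0]],[0,[-28,-30,-4],[0,0,0]],[0,[-28,-30,-4],[0,0,0]],[0,[-28,-30,-4],[0,0,0]],[0,[-28,-30,-4],[0,0,0]],[0,[-28,-30,-4],[0,0,0]],[0,[-22,-24,-4],[0,0,0]],[0,[0,0,0],[0,0,0]],[0,[0,0,0],[0,0,0]]]}}

```text
time_s: 3.1
ee_pos: [559.2, 20.0, 299.6]
ee_rot: [180.0, -0.1, 171.4]
force: [0.5, 0.5, 0.3]
gripper_width: 91.3
gripper_force: 0.0
```

```bash
cat >> h.py <<'E'
def T(s=None):
    s=s or state(); M=np.eye(4); M[:3,:3]=R.from_euler("xyz",s["ee_rot"],degrees=True).as_matrix(); M[:3,3]=s["ee_pos"]; return M
def wrist(name=None):
    s=state(); p=cams.grab_frame("wrist"); M=T(s)@np.array(p["tool_from_camera"])
    p["eye"]=M[:3,3]; p["rotation"]=R.from_matrix(M[:3,:3]).as_euler("xyz",degrees=True)
    if name: cv2.imwrite(f"pics/{name}.png",p["color"][...,::-1])
    return p
def outl(p,t):
    o=outline_of(p,t)
    return (o[0]["confidence"],pts(p,o[0]["pixels"])[0]) if o else (0,np.zeros((0,3)))
def off(x,y,z,yaw):
    "turn about tool z (rad), then shift in the turned tool axes"
    s=state(); d=np.array([x,y,z])-s["ee_pos"]; a=np.radians(yaw); 
    t=-(np.radians(yaw-s["ee_rot"][2])+np.pi)%(2*np.pi)-np.pi if 0 else -((np.radians(yaw-s["ee_rot"][2])+np.pi)%(2*np.pi)-np.pi)
    print("now",s["ee_pos"].round(1),s["ee_rot"].round(2),"turn",round(t,3),"shift",(np.round([d[0]*np.cos(a)+d[1]*np.sin(a),d[0]*np.sin(a)-d[1]*np.cos(a),-d[2]],1)))
E
python3 - <<'E'
from h import *
s=state();print(s["time_s"],s["ee_pos"],s["ee_rot"],s["qpos"].round())
p=wrist("w0")
P,u,v=pts(p); np.savez("w0.npz",P=P,u=u,v=v)
for t in "bottle_c tin_c jar_c pen_stand_c wood_puck sanding_block tray".split():
    c,P=outl(p,t)
    if len(P)==0: print(t,"none");continue
    hi=np.percentile(P[:,2],97); top=P[P[:,2]>hi-5]
    r=cv2.minAreaRect(top[:,:2].astype(np.float32)); e,ra=cv2.minEnclosingCircle(top[:,:2].astype(np.float32))
    print(t,round(c,2),len(P),"hi",hi.round(1),"mean",top.mean(0).round(1),"rect",np.round(r[0],1),np.round(r[1],1),round(r[2],1),"circ",np.round(e,1),round(ra,1))
E
```

```text
3.1 [559.20621465  19.95211669 299.62762914] [ 1.79965229e+02 -5.42298916e-02  1.71391321e+02] [  1.  15.  85.   0.  80. -81.]
bottle_c 0.86 1618 hi 118.0 mean [612.4  93.5 123.5] rect [587.6  87.9] [84.5 24. ] 15.9 circ [589.1  82.6] 42.5
tin_c 0.74 2325 hi 108.0 mean [590.8 -66.2 108.8] rect [567.1 -54.3] [27.2 84. ] 62.7 circ [569.4 -49.9] 42.3
jar_c 0.97 2292 hi 78.6 mean [516.   26.6  77.1] rect [516.6  26.4] [58.2 57.3] 81.2 circ [516.7  26.5] 29.8
pen_stand_c 0.74 1867 hi 47.9 mean [599.2  17.9  49. ] rect [601.2  17.3] [ 3.5 33.2] 69.1 circ [601.3  17.5] 16.6
wood_puck 0.86 547 hi 26.7 mean [505.7 -77.3  25.1] rect [505.7 -77.2] [30.5 30.2] 79.9 circ [506.  -77.7] 15.8
sanding_block 0.96 1312 hi 32.5 mean [537.4 129.2  31. ] rect [538.5 129.5] [29.9 60.1] 84.6 circ [538.  128.8] 32.2
tray 0.85 18079 hi 25.8 mean [594.3  18.4  26. ] rect [575.5  18.5] [270.5 190.3] 81.9 circ [561.8  19.5] 155.5
```

View pics/w0.png

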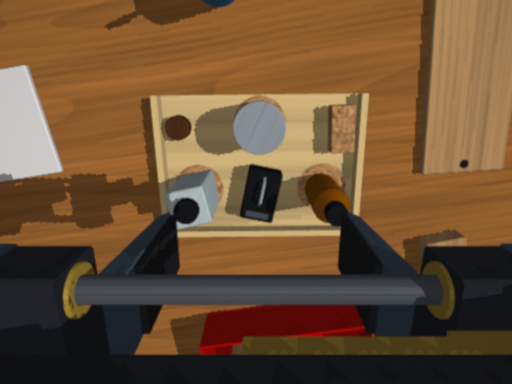

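```bash
python3 - <<'E'
import numpy as np,cv2
for n in("w0","top0","scene0"):
    P=np.load(n+".npz")["P"]
    def sel(c,r,z0,z1): return P[(np.hypot(P[:,0]-c[0],P[:,1]-c[1])<r)&(P[:,2]>z0)&(P[:,2]<z1)]
    for k,c,r,z0,z1 in(("bcap",(618,96),24,113,123),("tcap",(593,-66),22,104,113),("tbody",(593,-66),37,89,100),("jar",(518,27),36,74,83),("stand",(610,17),42,33,43),("pot",(370,0),90,90,165),("tile",(473,-302),90,5,12),("board",(495,304),150,10,17)):
        Q=sel(c,r,z0,z1)
        if len(Q)<4: print(n,k,len(Q));continue
        e,ra=cv2.minEnclosingCircle(Q[:,:2].astype(np.float32)); q=cv2.minAreaRect(Q[:,:2].astype(np.float32))
        print(n,k,len(Q),Q.mean(0).round(1),"circ",np.round(e,1),round(ra,1),"rect",np.round(q[0],1),np.round(q[1],1),round(q[2],1))
E
```

```text
w0 bcap 331 [615.   94.6 116.9] circ [616.6  96.4] 12.3 rect [615.6  94.4] [20.1 24.2] 57.8
w0 tcap 461 [591.6 -66.8 107.2] circ [591.9 -67.5] 13.9 rect [591.7 -66.9] [27.4 26.2] 11.9
w0 tbody 949 [587.4 -63.4  93. ] circ [591.7 -67.4] 30.4 rect [591.8 -67.4] [45.8 46.3] 4.3
w0 jar 2241 [516.   26.6  77.1] circ [516.7  26.5] 29.9 rect [516.6  26.4] [58.2 57.3] 81.2
w0 stand 1660 [606.5  15.   37. ] circ [607.4  14.5] 39.9 rect [607.7  14.9] [44.9 69.9] 69.9
w0 pot 0
w0 tile 4943 [ 479.3 -283.8    7.4] circ [ 472.1 -296. ] 80.9 rect [ 471.9 -294.8] [ 88.  140.7] 89.8
w0 board 11988 [513.5 295.2  11.2] circ [523.7 276.8] 121.9 rect [513.3 254.5] [197.7 211.4] 85.5
top0 bcap 81 [618.7  98.7 117.8] circ [618.9  99.7] 12.2 rect [618.7  98.5] [22.4 21.8] 43.4
top0 tcap 105 [593.5 -65.4 108.1] circ [593.7 -65.5] 13.9 rect [593.3 -64.7] [26.2 24.1] 86.9
top0 tbody 254 [592.7 -64.8  93.7] circ [593.3 -64.4] 29.8 rect [593.3 -65.5] [45.8 45.9] 3.8
top0 jar 450 [518.3  28.5  77.9] circ [518.2  28.8] 29.7 rect [518.8  29.3] [56.8 56.6] 88.5
top0 stand 453 [610.   16.6  38.1] circ [609.8  17.2] 4
[... 430 characters left out ...]
4. ] 59.4
scene0 tcap 139 [594.8 -67.5 108.1] circ [593.5 -67.2] 14.3 rect [594.4 -67.1] [27.2 26. ] 86.6
scene0 tbody 308 [598.9 -70.7  93.9] circ [594.4 -66.9] 30.7 rect [594.7 -67.2] [46.  45.7] 4.8
scene0 jar 470 [520.1  26.4  78.3] circ [518.6  27.5] 30.8 rect [518.9  28.4] [58.4 59.6] 37.5
scene0 stand 550 [612.5  13.4  38.1] circ [610.5  14.9] 39.7 rect [610.7  15.2] [45.6 69.9] 69.9
scene0 pot 202 [346.2   4.3 127.5] circ [347.2   2.6] 30.0 rect [3.414e+02 2.000e-01] [47.1 51.2] 20.8
scene0 tile 2921 [ 477.1 -303.     8.6] circ [ 474.1 -301.6] 84.9 rect [ 474.1 -301.9] [141.3 100.1] 0.7
scene0 board 2831 [504.9 299.   12.4] circ [496. 298.] 140.5 rect [493.6 258. ] [198.4 259.7] 85.1
```

{"method": "servo_tool", "body": {"steps": [[0,[21,0.5,20],[0,0,0]],[0,[21,0.6,40],[0,0,0]],[0,[0,0,40],[0,0,0]],[0,[0,0,40],[0,0,0]],[0,[0,0,40],[0,0,0]],[0,[0,0,40],[0,0,0]],[0,[0,0,25],[0,0,0]],[0,[0,0,16],[0,0,0]],[0,[0,0,0],[0,0,0]],[0,[0,0,0],[0,0,0]]]}}

```text
time_s: 4.5
ee_pos: [518.3, 27.8, 39.3]
ee_rot: [180.0, 0.0, 171.5]
force: [0.5, -0.1, 0.7]
gripper_width: 91.2
gripper_force: 0.0
```

```bash
python3 - <<'E'
from h import *
off(518,27.4,38,171.5)
p=wrist("w1")
P,u,v=pts(p); s=(np.hypot(P[:,0]-518,P[:,1]-27)<40)&(abs(P[:,2]-78)<6); Q=P[s]
print(len(Q)); 
if len(Q)>5: print(Q.mean(0),cv2.minEnclosingCircle(Q[:,:2].astype(np.float32)))
E
```

```text
now [518.3  27.8  39.3] [1.7999e+02 2.0000e-02 1.7149e+02] turn -0.0 shift [ 0.2 -0.4  1.3]
9468
[511.28559694  26.30705418  77.00344503] ((516.517578125, 26.510133743286133), 30.05550193786621)
```

View pics/w1.png

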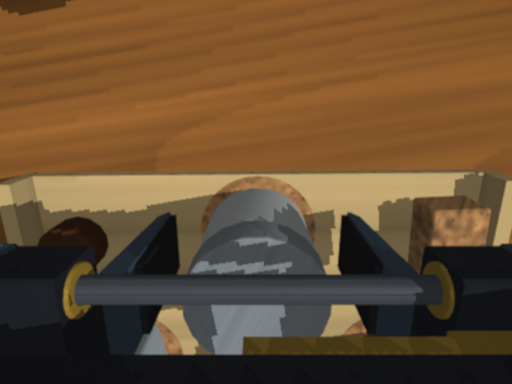

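{"method": "servo_tool", "body": {"steps": [[255,[0,0,0],[0,0,0]],[255,[0,0,0],[0,0,0]],[255,[0,0,0],[0,0,0]],[255,[0,0,0],[0,0,0]],[255,[0,0,0],[0,0,0]],[255,[0,0,0],[0,0,0]],[255,[0,0,0],[0,0,0]],[255,[0,0,0],[0,0,0]],[255,[0,0,0],[0,0,0]],[255,[0,0,0],[0,0,0]]], "squeeze": 25}}

```text
time_s: 5.55
ee_pos: [518.1, 27.5, 39.3]
ee_rot: [180.0, 0.0, 171.5]
force: [-0.5, -1.0, 5.3]
gripper_width: 59.2
gripper_force: 25.0
```

```bash
python3 - <<'E'
from h import *
off(495,303.5,43,171.5)
p=wrist()
P,u,v=pts(p); s=(np.hypot(P[:,0]-518,P[:,1]-27)<40)&(abs(P[:,2]-78)<6); Q=P[s]
print(cv2.minEnclosingCircle(Q[:,:2].astype(np.float32)))
E
```

```text
now [518.1  27.5  39.3] [1.7999e+02 3.0000e-02 1.7147e+02] turn -0.0 shift [ 63.6 269.5  -3.7]
((514.85009765625, 27.454221725463867), 38.66160583496094)
```

{"method": "servo_tool", "body": {"steps": [[255,[0,0,-10],[0,0,0]],[255,[0,0,-30],[0,0,0]],[255,[0,0,-40],[0,0,0]],[255,[0,0,-40],[0,0,0]],[255,[3,15,-10],[0,0,0]],[255,[9,38,0],[0,0,0]],[255,[9,40,0],[0,0,0]],[255,[9,40,0],[0,0,0]],[255,[9,40,0],[0,0,0]],[255,[9,40,0],[0,0,0]]]}}

```text
time_s: 6.6
ee_pos: [500.6, 247.2, 167.8]
ee_rot: [-179.9, -0.1, 171.5]
force: [0.5, 0.5, -2.0]
gripper_width: 59.4
gripper_force: 25.0
```

{"method": "servo_tool", "body": {"steps": [[255,[9,35,0],[0,0,0]],[255,[6.6,21.5,0],[0,0,0]],[255,[0,0,0],[0,0,0]],[255,[0,0,25],[0,0,0]],[255,[0,0,40],[0,0,0]],[255,[0,0,30],[0,0,0]],[255,[0,0,20],[0,0,0]],[255,[0,0,5],[0,0,0]],[255,[0,0,3],[0,0,0]],[255,[0,0,0],[0,0,0]]]}}

```text
time_s: 7.6
ee_pos: [495.3, 303.5, 46.4]
ee_rot: [180.0, 0.0, 171.5]
force: [0.4, -0.8, -0.2]
gripper_width: 59.2
gripper_force: 25.0
```

```bash
python3 - <<'E'
from h import *
off(495,303.5,43.5,171.5); print(state()["force"])
p=cams.grab_frame("scene"); cv2.imwrite("pics/s1.png",p["color"][80:240,200:420,::-1].repeat(3,0).repeat(3,1))
E
```

```text
now [495.3 303.5  46.4] [1.7997e+02 4.0000e-02 1.7146e+02] turn -0.001 shift [ 0.3 -0.   2.9]
[ 0.36736765 -0.7605914  -0.23585388]
```

View pics/s1.png

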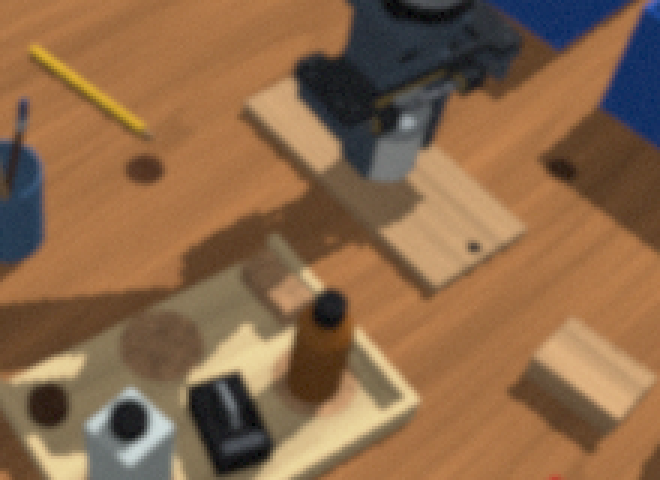

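{"method": "servo_tool", "body": {"steps": [[255,[0,0,0],[0,0,0]],[255,[0,0,0.5],[0,0,0]],[255,[0,0,0.5],[0,0,0]],[255,[0,0,0.5],[0,0,0]],[255,[0,0,0],[0,0,0]],[255,[0,0,0],[0,0,0]],[255,[0,0,0],[0,0,0]],[255,[0,0,0],[0,0,0]],[255,[0,0,0],[0,0,0]],[255,[0,0,0],[0,0,0]]]}}

```text
time_s: 8.65
ee_pos: [495.0, 303.5, 44.4]
ee_rot: [180.0, -0.0, 171.5]
force: [-0.5, -1.0, -1.9]
gripper_width: 59.3
gripper_force: 25.0
```

{"method": "servo_tool", "body": {"steps": [[255,[0,0,0.5],[0,0,0]],[255,[0,0,0.4],[0,0,0]],[255,[0,0,0],[0,0,0]],[255,[0,0,0],[0,0,0]],[0,[0,0,0],[0,0,0]],[0,[0,0,0],[0,0,0]],[0,[0,0,0],[0,0,0]],[0,[0,0,0],[0,0,0]],[0,[0,0,0],[0,0,0]],[0,[0,0,0],[0,0,0]]]}}

```text
time_s: 9.65
ee_pos: [495.0, 303.5, 43.6]
ee_rot: [180.0, 0.0, 171.5]
force: [-0.0, -0.1, 0.2]
gripper_width: 91.0
gripper_force: 0.0
```

```bash
python3 - <<'E'
from h import *
off(495,303.5,43.5,171.5); print(state()["force"])
p=wrist()
P,u,v=pts(p); s=(np.hypot(P[:,0]-495,P[:,1]-303)<40)&(abs(P[:,2]-82)<6); Q=P[s]
print(cv2.minEnclosingCircle(Q[:,:2].astype(np.float32)),Q.mean(0))
off(618.3,97,67,81.7)
E
```

```text
now [495.  303.5  43.6] [179.99   0.   171.48] turn -0.0 shift [-0.   0.   0.1]
[-0.01551207 -0.05158685  0.17905567]
((493.44342041015625, 303.0418395996094), 29.96474266052246) [488.20287186 302.83804439  81.01411752]
now [495.  303.5  43.6] [179.99   0.   171.47] turn 1.567 shift [-186.5  151.8  -23.4]
```

{"method": "servo_tool", "body": {"steps": [[0,[0,0,-20],[0,0,0]],[0,[0,0,-40],[0,0,0]],[0,[0,0,-40],[0,0,0]],[0,[0,0,-40],[0,0,0.1425]],[0,[0,0,-20],[0,0,0.1425]],[0,[0,0,0],[0,0,0.1425]],[0,[0,0,0],[0,0,0.1425]],[0,[0,0,0],[0,0,0.1425]],[0,[0,0,0],[0,0,0.1425]],[0,[0,0,0],[0,0,0.1425]]]}}

```text
time_s: 10.7
ee_pos: [494.9, 303.4, 203.5]
ee_rot: [-180.0, -0.0, 114.0]
force: [-0.5, -0.7, -0.6]
gripper_width: 91.1
gripper_force: 0.0
```

{"method": "servo_tool", "body": {"steps": [[0,[0,0,0],[0,0,0.1425]],[0,[0,0,0],[0,0,0.1425]],[0,[0,0,0],[0,0,0.1425]],[0,[0,0,0],[0,0,0.142]],[0,[-35,28,0],[0,0,0]],[0,[-40,32,0],[0,0,0]],[0,[-40,32,0],[0,0,0]],[0,[-40,32,0],[0,0,0]],[0,[-31.5,27.8,0],[0,0,0]],[0,[0,0,0],[0,0,0]]]}}

```text
time_s: 11.7
ee_pos: [618.8, 95.6, 203.1]
ee_rot: [179.9, 0.1, 81.4]
force: [0.3, 1.0, -1.1]
gripper_width: 91.3
gripper_force: 0.0
```

```bash
python3 - <<'E'
from h import *
off(618.3,97,67,81.7)
p=wrist("w2")
P,u,v=pts(p)
for c,r,z,dz in(((618,96),24,118,5),((493,303),40,82,6)):
    Q=P[(np.hypot(P[:,0]-c[0],P[:,1]-c[1])<r)&(abs(P[:,2]-z)<dz)]
    if len(Q)>5: print(len(Q),cv2.minEnclosingCircle(Q[:,:2].astype(np.float32)),Q.mean(0))
E
```

```text
now [618.8  95.6 203.1] [1.7991e+02 8.0000e-02 8.1380e+01] turn -0.006 shift [  1.3  -0.7 136.1]
823 ((617.9088745117188, 97.1900634765625), 12.372900009155273) [617.95243432  97.74208149 117.16379076]
```

View pics/w2.png

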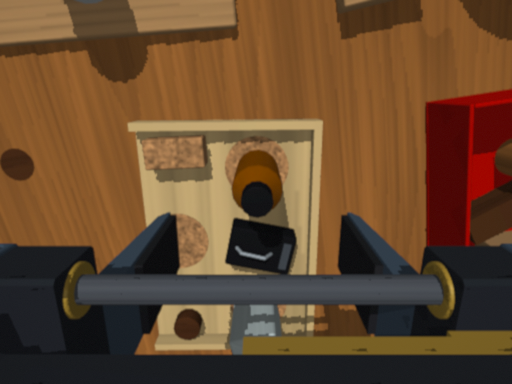

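{"method": "servo_tool", "body": {"steps": [[0,[0.9,-0.4,20],[0,0,-0.005]],[0,[0,0,40],[0,0,0]],[0,[0,0,40],[0,0,0]],[0,[0,0,25],[0,0,0]],[0,[0,0,11],[0,0,0]],[0,[0,0,0],[0,0,0]],[0,[0,0,0],[0,0,0]],[0,[0,0,0],[0,0,0]],[0,[0,0,0],[0,0,0]],[0,[0,0,0],[0,0,0]]]}}

```text
time_s: 12.75
ee_pos: [616.6, 101.2, 68.6]
ee_rot: [179.9, -0.0, 82.0]
force: [-0.1, -0.6, 0.1]
gripper_width: 91.1
gripper_force: 0.0
```

{"method": "servo_tool", "body": {"steps": [[255,[0,0,0],[0,0,0]],[255,[0,0,0],[0,0,0]],[255,[0,0,0],[0,0,0]],[255,[0,0,0],[0,0,0]],[255,[0,0,0],[0,0,0]],[255,[0,0,0],[0,0,0]],[255,[0,0,0],[0,0,0]],[255,[0,0,0],[0,0,0]],[255,[0,0,0],[0,0,0]],[255,[0,0,0],[0,0,0]]], "squeeze": 25}}

```text
time_s: 13.75
ee_pos: [616.2, 101.1, 67.6]
ee_rot: [180.0, -0.0, 82.0]
force: [1.1, -0.5, -0.0]
gripper_width: 43.4
gripper_force: 25.0
```

```bash
python3 - <<'E'
from h import *
z=state()["ee_pos"][2]; off(587,295.5,z+4.3,81.7)
E
```

```text
now [616.2 101.1  67.6] [ 1.7999e+02 -1.0000e-02  8.1980e+01] turn 0.005 shift [188.1 -57.   -4.3]
```

{"method": "servo_tool", "body": {"steps": [[255,[0,0,-10],[0,0,0]],[255,[0,0,-30],[0,0,0]],[255,[0,0,-40],[0,0,0]],[255,[5,-2,-20],[0,0,0]],[255,[30,-9,0],[0,0,0]],[255,[38,-11,0],[0,0,0]],[255,[40,-12,0],[0,0,0]],[255,[38,-12,0],[0,0,0]],[255,[25,-8,0],[0,0,0]],[255,[12,-3,0],[0,0,0]]]}}

```text
time_s: 14.75
ee_pos: [584.9, 297.6, 167.9]
ee_rot: [-180.0, -0.0, 82.1]
force: [0.3, -0.8, -0.8]
gripper_width: 43.7
gripper_force: 25.0
```

{"method": "servo_tool", "body": {"steps": [[255,[0,0,15],[0,0,0]],[255,[0,0,30],[0,0,0]],[255,[0,0,30],[0,0,0]],[255,[0,0,15],[0,0,0]],[255,[0,0,4],[0,0,0]],[255,[0,0,0],[0,0,0]],[255,[0,0,0],[0,0,0]],[255,[0,0,0],[0,0,0]],[255,[0,0,0],[0,0,0]],[255,[0,0,0],[0,0,0]]]}}

```text
time_s: 15.75
ee_pos: [586.1, 295.3, 74.2]
ee_rot: [180.0, -0.0, 82.0]
force: [0.0, -0.4, -1.7]
gripper_width: 43.4
gripper_force: 25.0
```

{"method": "servo_tool", "body": {"steps": [[255,[0,0,1],[0,0,0]],[255,[0,0,1.2],[0,0,0]],[255,[0,0,0],[0,0,0]],[255,[0,0,0],[0,0,0]],[255,[0,0,0],[0,0,0]],[80,[0,0,0],[0,0,0]],[80,[0,0,0],[0,0,0]],[80,[0,0,0],[0,0,0]],[80,[0,0,0],[0,0,0]],[80,[0,0,0],[0,0,0]]]}}

```text
time_s: 16.75
ee_pos: [585.9, 295.3, 71.3]
ee_rot: [180.0, -0.0, 82.0]
force: [0.0, 0.2, 0.4]
gripper_width: 62.6
gripper_force: 0.0
```

```bash
python3 - <<'E'
from h import *
off(593.5,-66.8,67,94.3)
E
```

```text
now [585.9 295.3  71.3] [180.    -0.    81.98] turn -0.215 shift [-361.6  -19.6    4.3]
```

{"method": "servo_tool", "body": {"steps": [[80,[0,0,-20],[0,0,0]],[80,[0,0,-40],[0,0,0]],[0,[0,0,-40],[0,0,0]],[0,[0,0,-30],[0,0,-0.1075]],[0,[0,0,0],[0,0,-0.1075]],[0,[-20,-1,0],[0,0,0]],[0,[-40,-2.2,0],[0,0,0]],[0,[-45,-2.4,0],[0,0,0]],[0,[-45,-2.4,0],[0,0,0]],[0,[-45,-2.4,0],[0,0,0]]]}}

```text
time_s: 17.75
ee_pos: [589.1, 97.2, 200.4]
ee_rot: [-179.9, 0.0, 94.2]
force: [1.0, 0.7, 0.7]
gripper_width: 91.2
gripper_force: 0.0
```

{"method": "servo_tool", "body": {"steps": [[0,[-45,-2.4,0],[0,0,0]],[0,[-45,-2.4,0],[0,0,0]],[0,[-40,-2.4,0],[0,0,0]],[0,[-25,-1,0],[0,0,0]],[0,[-11.6,-1,0],[0,0,0]],[0,[0,0,0],[0,0,0]],[0,[0,0,0],[0,0,0]],[0,[0,0,0],[0,0,0]],[0,[0,0,0],[0,0,0]],[0,[0,0,0],[0,0,0]]]}}

```text
time_s: 18.75
ee_pos: [593.5, -65.8, 201.4]
ee_rot: [180.0, -0.0, 94.4]
force: [-0.3, -0.2, 0.3]
gripper_width: 91.4
gripper_force: 0.0
```

```bash
python3 - <<'E'
from h import *
off(593.5,-66.8,67,94.3)
p=wrist()
P,u,v=pts(p)
for c,r,z,dz in(((593,-67),24,108,4),((593,-67),38,94,4)):
    Q=P[(np.hypot(P[:,0]-c[0],P[:,1]-c[1])<r)&(abs(P[:,2]-z)<dz)].astype(np.float32)
    if len(Q)>5: print(len(Q),cv2.minEnclosingCircle(Q[:,:2]),cv2.minAreaRect(Q[:,:2]))
E
```

```text
now [593.5 -65.8 201.4] [ 1.800e+02 -1.000e-02  9.438e+01] turn 0.001 shift [-1.000e+00 -1.000e-01  1.344e+02]Traceback (most recent call last):
  File "<stdin>", line 7, in <module>
cv2.error: OpenCV(4.12.0) /io/opencv/modules/imgproc/src/shapedescr.cpp:201: error: (-215:Assertion failed) count >= 0 && (depth == CV_32F || depth == CV_32S) in function 'minEnclosingCircle'
```

```bash
cat >> h.py <<'E'
def blob(p,*specs):
    P,u,v=pts(p)
    for (c,r,z,dz) in specs:
        Q=np.ascontiguousarray(P[(np.hypot(P[:,0]-c[0],P[:,1]-c[1])<r)&(abs(P[:,2]-z)<dz)][:,:2],dtype=np.float32)
        if len(Q)>5:
            e,q=cv2.minEnclosingCircle(Q),cv2.minAreaRect(Q); print(z,len(Q),"circ",np.round(e[0],1),round(e[1],1),"rect",np.round(q[0],1),np.round(q[1],1),round(q[2],1))
E
python3 - <<'E'
from h import *
blob(wrist(),((593,-67),24,108,4),((593,-67),38,94,4))
E
```

```text
108 942 circ [592.7 -67.3] 14.0 rect [592.9 -67.1] [26.9 27. ] 13.1
94 1934 circ [592.5 -67.1] 30.7 rect [592.8 -67.4] [46.  46.2] 4.4
```

{"method": "servo_tool", "body": {"steps": [[0,[-1.2,0,20],[0,0,0]],[0,[0,0,40],[0,0,0]],[0,[0,0,40],[0,0,0]],[0,[0,0,25],[0,0,0]],[0,[0,0,9],[0,0,0]],[0,[0,0,0],[0,0,0]],[0,[0,0,0],[0,0,0]],[0,[0,0,0],[0,0,0]],[0,[0,0,0],[0,0,0]],[0,[0,0,0],[0,0,0]]]}}

```text
time_s: 19.85
ee_pos: [594.0, -68.1, 68.3]
ee_rot: [179.9, 0.0, 94.3]
force: [-0.3, 0.3, -0.5]
gripper_width: 91.3
gripper_force: 0.0
```

{"method": "servo_tool", "body": {"steps": [[255,[0,0,0],[0,0,0]],[255,[0,0,0],[0,0,0]],[255,[0,0,0],[0,0,0]],[255,[0,0,0],[0,0,0]],[255,[0,0,0],[0,0,0]],[255,[0,0,0],[0,0,0]],[255,[0,0,0],[0,0,0]],[255,[0,0,0],[0,0,0]],[255,[0,0,0],[0,0,0]],[255,[0,0,0],[0,0,0]]]}}

```text
time_s: 20.85
ee_pos: [593.4, -68.0, 67.3]
ee_rot: [-180.0, -0.0, 94.3]
force: [0.2, 0.7, -0.4]
gripper_width: 45.8
gripper_force: 25.0
```

```bash
python3 - <<'E'
from h import *
z=state()["ee_pos"][2]; off(403,311,z+4.3,94.4)
E
```

```text
now [593.4 -68.   67.3] [-1.7999e+02 -1.0000e-02  9.4300e+01] turn -0.002 shift [ 392.5 -160.8   -4.3]
```

{"method": "servo_tool", "body": {"steps": [[255,[0,0,-10],[0,0,0]],[255,[0,0,-30],[0,0,0]],[255,[0,0,-40],[0,0,0]],[255,[10,-4,-20],[0,0,0]],[255,[25,-10,0],[0,0,0]],[255,[36,-15,0],[0,0,0]],[255,[40,-16,0],[0,0,0]],[255,[40,-16,0],[0,0,0]],[255,[40,-16,0],[0,0,0]],[255,[40,-16,0],[0,0,0]]]}}

```text
time_s: 21.85
ee_pos: [482.6, 156.7, 168.0]
ee_rot: [180.0, -0.0, 94.3]
force: [0.6, 0.6, -2.2]
gripper_width: 46.0
gripper_force: 25.0
```

{"method": "servo_tool", "body": {"steps": [[255,[40,-16,0],[0,0,0]],[255,[40,-16,0],[0,0,0]],[255,[40,-16,0],[0,0,0]],[255,[26,-12,0],[0,0,0]],[255,[15.5,-7.8,0],[0,0,0]],[255,[0,0,0],[0,0,0]],[255,[0,0,15],[0,0,0]],[255,[0,0,30],[0,0,0]],[255,[0,0,30],[0,0,0]],[255,[0,0,15],[0,0,0]]]}}

```text
time_s: 22.85
ee_pos: [403.1, 309.7, 75.6]
ee_rot: [-179.8, 0.1, 94.3]
force: [0.9, 0.2, -1.6]
gripper_width: 46.1
gripper_force: 25.0
```

{"method": "servo_tool", "body": {"steps": [[255,[0,0,3],[0,0,0]],[255,[0,0,0],[0,0,0]],[255,[0,0,0],[0,0,0]],[255,[0,0,0],[0,0,0]],[255,[0,0,0],[0,0,0]],[255,[0,0,0],[0,0,0]],[255,[0,0,0],[0,0,0]],[255,[0,0,0],[0,0,0]],[255,[0,0,0],[0,0,0]],[255,[0,0,0],[0,0,0]]]}}

```text
time_s: 23.85
ee_pos: [403.8, 311.4, 74.3]
ee_rot: [-180.0, -0.0, 94.3]
force: [-0.6, 0.5, -2.0]
gripper_width: 46.0
gripper_force: 25.0
```

{"method": "servo_tool", "body": {"steps": [[255,[0,0,1.3],[0,0,0]],[255,[0,0,1.3],[0,0,0]],[255,[0,0,0],[0,0,0]],[255,[0,0,0],[0,0,0]],[255,[0,0,0],[0,0,0]],[80,[0,0,0],[0,0,0]],[80,[0,0,0],[0,0,0]],[80,[0,0,0],[0,0,0]],[80,[0,0,0],[0,0,0]],[80,[0,0,0],[0,0,0]]]}}

```text
time_s: 24.85
ee_pos: [403.8, 311.4, 71.9]
ee_rot: [180.0, -0.0, 94.3]
force: [-0.8, -0.2, 0.1]
gripper_width: 62.5
gripper_force: 0.0
```

```bash
python3 - <<'E'
from h import *
off(609.3,15.6,26,159.7)
E
```

```text
now [403.8 311.4  71.9] [ 1.7999e+02 -1.0000e-02  9.4290e+01] turn -1.142 shift [-295.3 -206.1   45.9]
```

{"method": "servo_tool", "body": {"steps": [[80,[0,0,-20],[0,0,0]],[80,[0,0,-40],[0,0,0]],[0,[0,0,-40],[0,0,-0.1428]],[0,[0,0,-30],[0,0,-0.1428]],[0,[0,0,0],[0,0,-0.1428]],[0,[0,0,0],[0,0,-0.1428]],[0,[0,0,0],[0,0,-0.1428]],[0,[0,0,0],[0,0,-0.1428]],[0,[0,0,0],[0,0,-0.1428]],[0,[0,0,0],[0,0,-0.1428]]]}}

```text
time_s: 25.85
ee_pos: [403.7, 311.3, 201.8]
ee_rot: [180.0, -0.0, 160.1]
force: [-0.0, 0.8, 0.6]
gripper_width: 91.3
gripper_force: 0.0
```

{"method": "servo_tool", "body": {"steps": [[0,[-15,-10,0],[0,0,0]],[0,[-33,-23,0],[0,0,0]],[0,[-35,-24.5,0],[0,0,0]],[0,[-35,-24.5,0],[0,0,0]],[0,[-35,-24.5,0],[0,0,0]],[0,[-35,-24.5,0],[0,0,0]],[0,[-35,-24.5,0],[0,0,0]],[0,[-35,-24.5,0],[0,0,0]],[0,[-25,-18,0],[0,0,0]],[0,[-12.3,-8.1,0],[0,0,0]]]}}

```text
time_s: 26.85
ee_pos: [610.6, 13.4, 201.4]
ee_rot: [-180.0, 0.0, 159.6]
force: [0.1, 0.5, -0.1]
gripper_width: 91.3
gripper_force: 0.0
```

{"method": "servo_tool", "body": {"steps": [[0,[0,0,20],[0,0,0]],[0,[0,0,30],[0,0,0]],[0,[0,0,20],[0,0,0]],[0,[0,0,0],[0,0,0]],[0,[0,0,0],[0,0,0]],[0,[0,0,0],[0,0,0]],[0,[0,0,0],[0,0,0]],[0,[0,0,0],[0,0,0]],[0,[0,0,0],[0,0,0]],[0,[0,0,0],[0,0,0]]]}}

```text
time_s: 27.85
ee_pos: [609.6, 15.8, 132.1]
ee_rot: [180.0, 0.0, 159.8]
force: [0.7, -0.2, -0.3]
gripper_width: 91.2
gripper_force: 0.0
```

```bash
python3 - <<'E'
from h import *
off(609.3,15.6,33,159.7)
blob(wrist(),((609,16),42,38,5))
p=cams.grab_frame("top"); blob(p,((609,16),42,38,5),((587,291),26,122,5),((404,311),38,98,4),((495,303),36,82,5))
p=cams.grab_frame("scene"); blob(p,((609,16),42,38,5),((587,291),26,122,5),((404,311),38,98,4),((495,303),36,82,5))
E
```

```text
now [609.6  15.8 132.1] [1.7999e+02 3.0000e-02 1.5975e+02] turn 0.001 shift [ 0.2 -0.3 99.1]
38 4694 circ [607.9  15. ] 39.7 rect [608.2  14.9] [45.1 70. ] 69.8
38 78 circ [583.1  26.8] 22.5 rect [582.3  27.1] [43.9 11.3] 69.5
122 86 circ [586.4 292.8] 12.5 rect [587.1 293.1] [24.2 21.6] 87.5
98 233 circ [404.5 313.3] 30.3 rect [405.  313.3] [46.  46.1] 4.2
82 453 circ [495.2 304.2] 29.7 rect [495.7 303.5] [57.7 57.8] 52.0
38 545 circ [611.4  14.8] 39.6 rect [610.5  15.3] [45.6 70.2] 69.2
122 80 circ [588.3 290.8] 13.2 rect [588.4 291.7] [23.6 25.2] 42.2
98 9 circ [425.3 331.5] 6.9 rect [425.9 331.6] [ 4.2 13.5] 8.7
82 335 circ [496.5 303.2] 30.4 rect [497.4 302.3] [57.9 58.1] 3.9
```

{"method": "servo_tool", "body": {"steps": [[0,[0,-0.2,30],[0,0,0]],[0,[0,0,40],[0,0,0]],[0,[0,0,20],[0,0,0]],[0,[0,0,8],[0,0,0]],[0,[0,0,0],[0,0,0]],[0,[0,0,0],[0,0,0]],[0,[0,0,0],[0,0,0]],[0,[0,0,0],[0,0,0]],[0,[0,0,0],[0,0,0]],[0,[0,0,0],[0,0,0]]]}}

```text
time_s: 29.0
ee_pos: [609.6, 15.6, 34.2]
ee_rot: [180.0, 0.0, 159.7]
force: [-0.5, 0.5, -0.2]
gripper_width: 91.3
gripper_force: 0.0
```

{"method": "servo_tool", "body": {"steps": [[255,[0,0,0],[0,0,0]],[255,[0,0,0],[0,0,0]],[255,[0,0,0],[0,0,0]],[255,[0,0,0],[0,0,0]],[255,[0,0,0],[0,0,0]],[255,[0,0,0],[0,0,0]],[255,[0,0,0],[0,0,0]],[255,[0,0,0],[0,0,0]],[255,[0,0,0],[0,0,0]],[255,[0,0,0],[0,0,0]]]}}

```text
time_s: 30.0
ee_pos: [609.4, 15.6, 33.7]
ee_rot: [180.0, -0.0, 159.8]
force: [-0.5, -0.2, -1.1]
gripper_width: 44.9
gripper_force: 25.0
```

```bash
python3 - <<'E'
from h import *
z=state()["ee_pos"][2]; off(472.8,-302,z+.3,180)
import numpy as np
Q=np.load("scene0.npz")["P"]; Q=Q[(abs(Q[:,0]-473)<80)&(abs(Q[:,1]+302)<60)&(Q[:,2]>6)&(Q[:,2]<12)]
for n in("top","scene"):
    p=cams.grab_frame(n); o=outline_of(p,"tile")
    if o: P=pts(p,o[0]["pixels"])[0]; P=P[P[:,2]>5]; print(n,cv2.minAreaRect(np.ascontiguousarray(P[:,:2],dtype=np.float32)))
E
```

```text
now [609.4  15.6  33.7] [180.    -0.   159.75] turn -0.353 shift [ 1.366e+02 -3.176e+02 -3.000e-01]
top ((473.6725158691406, -300.0527648925781), (139.49684143066406, 100.14682006835938), 0.7351425290107727)
scene ((474.00115966796875, -301.8670349121094), (141.77716064453125, 99.94219207763672), 0.5225496888160706)
```

{"method": "servo_tool", "body": {"steps": [[255,[0,0,-10],[0,0,0]],[255,[0,0,-30],[0,0,0]],[255,[0,0,-40],[0,0,0]],[255,[0,0,-20],[0,0,-0.121]],[255,[0,0,0],[0,0,-0.121]],[255,[0,0,0],[0,0,-0.122]],[255,[10,-20,0],[0,0,0]],[255,[15,-35,0],[0,0,0]],[255,[17,-39,0],[0,0,0]],[255,[17,-39,0],[0,0,0]]]}}

```text
time_s: 31.2
ee_pos: [551.2, -119.0, 134.3]
ee_rot: [-180.0, 0.0, -179.3]
force: [0.4, 0.1, -1.1]
gripper_width: 44.5
gripper_force: 25.0
```

{"method": "servo_tool", "body": {"steps": [[255,[17,-39,0],[0,0,0]],[255,[17,-39,0],[0,0,0]],[255,[17,-39,0],[0,0,0]],[255,[16,-35,0],[0,0,0]],[255,[9,-20,0],[0,0,0]],[255,[4,-10.2,0],[0,0,0]],[255,[0,0,20],[0,0,0]],[255,[0,0,40],[0,0,0]],[255,[0,0,25],[0,0,0]],[255,[0,0,11],[0,0,0]]]}}

```text
time_s: 32.2
ee_pos: [472.8, -299.5, 35.7]
ee_rot: [179.8, -0.2, -179.4]
force: [0.8, -0.3, -0.9]
gripper_width: 44.9
gripper_force: 25.0
```

{"method": "servo_tool", "body": {"steps": [[255,[0,0,0],[0,0,0]],[255,[0,0,0],[0,0,0]],[255,[0,0,0],[0,0,0]],[255,[0,0,0],[0,0,0]],[255,[0,0,0],[0,0,0]],[255,[0,0,0],[0,0,0]],[255,[0,0,0],[0,0,0]],[255,[0,0,0],[0,0,0]],[255,[0,0,0],[0,0,0]],[255,[0,0,0],[0,0,0]]]}}

```text
time_s: 33.2
ee_pos: [473.8, -301.1, 37.7]
ee_rot: [180.0, -0.0, -179.4]
force: [-0.8, -0.6, -0.9]
gripper_width: 44.5
gripper_force: 25.0
```

```bash
python3 - <<'E'
from h import *
off(473.6,-301,33.7,-179.4)
blob(wrist("w3"),((474,-301),100,8,3))
E
```

```text
now [ 473.8 -301.1   37.7] [ 179.99   -0.   -179.39] turn 0.0 shift [0.2 0.1 4. ]
8 17537 circ [ 468.1 -303.1] 81.6 rect [ 471.9 -303.1] [139.3 100. ] 0.7
```

View pics/w3.png

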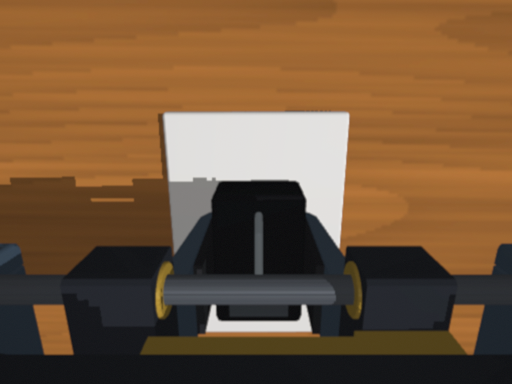

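{"method": "servo_tool", "body": {"steps": [[255,[0,-0.6,1.5],[0,0,0]],[255,[0,0,1.5],[0,0,0]],[255,[0,0,0.9],[0,0,0]],[255,[0,0,0],[0,0,0]],[255,[0,0,0],[0,0,0]],[255,[0,0,0],[0,0,0]],[0,[0,0,0],[0,0,0]],[0,[0,0,0],[0,0,0]],[0,[0,0,0],[0,0,0]],[0,[0,0,0],[0,0,0]]]}}

```text
time_s: 34.25
ee_pos: [473.9, -301.7, 33.9]
ee_rot: [-180.0, 0.0, -179.4]
force: [0.3, 0.7, 0.2]
gripper_width: 73.9
gripper_force: 0.0
```

{"method": "servo_tool", "body": {"steps": [[0,[0,0,0],[0,0,0]],[0,[0,0,0],[0,0,0]],[0,[0,0,-20],[0,0,0]],[0,[0,0,-40],[0,0,0]],[0,[0,0,-40],[0,0,0]],[0,[0,0,-40],[0,0,0]],[0,[0,0,-20],[0,0,0]],[0,[0,0,0],[0,0,0]],[0,[0,0,0],[0,0,0]],[0,[0,0,0],[0,0,0]]]}}

```text
time_s: 35.25
ee_pos: [472.9, -301.1, 192.0]
ee_rot: [179.9, -0.2, -179.4]
force: [-0.2, -0.3, 0.1]
gripper_width: 91.7
gripper_force: 0.0
```

```bash
python3 - <<'E'
from h import *
p=wrist("w4"); blob(p,((474,-301),100,8,3),((474,-301),44,38,4))
p=cams.grab_frame("scene"); blob(p,((474,-301),100,8,3),((474,-301),44,38,4))
off(403.8,311.4,71.9,94.3)
E
```

```text
8 9059 circ [ 471.5 -302.7] 84.7 rect [ 472.1 -303.1] [139.2  99.8] 0.7
38 3134 circ [ 472.3 -302.2] 39.7 rect [ 472.  -302.3] [69.4 44.8] 0.8
8 2044 circ [ 473.9 -302. ] 85.1 rect [ 476.9 -301.8] [147. 100.] 0.6
38 669 circ [ 474.9 -301.3] 39.4 rect [ 474.2 -301. ] [71.9 44.9] 0.5
now [ 473.1 -301.2  192. ] [ 1.7988e+02 -1.6000e-01 -1.7939e+02] turn 1.506 shift [616.1 -23.2 120.1]
```

{"method": "servo_tool", "body": {"steps": [[0,[0,0,-28],[0,0,0.137]],[0,[0,0,0],[0,0,0.137]],[0,[0,0,0],[0,0,0.137]],[0,[0,0,0],[0,0,0.137]],[0,[0,0,0],[0,0,0.137]],[0,[0,0,0],[0,0,0.137]],[0,[0,0,0],[0,0,0.137]],[0,[0,0,0],[0,0,0.137]],[0,[0,0,0],[0,0,0.137]],[0,[0,0,0],[0,0,0.137]]]}}

```text
time_s: 36.35
ee_pos: [473.4, -301.4, 220.5]
ee_rot: [-179.9, -0.1, 101.8]
force: [-0.5, 0.1, 0.2]
gripper_width: 91.3
gripper_force: 0.0
```

{"method": "servo_tool", "body": {"steps": [[0,[0,0,0],[0,0,0.136]],[0,[20,-0.5,0],[0,0,0]],[0,[40,-1.5,0],[0,0,0]],[0,[40,-1.5,0],[0,0,0]],[0,[40,-1.5,0],[0,0,0]],[0,[40,-1.5,0],[0,0,0]],[0,[40,-1.5,0],[0,0,0]],[0,[40,-1.5,0],[0,0,0]],[0,[40,-1.5,0],[0,0,0]],[0,[40,-1.5,0],[0,0,0]]]}}

```text
time_s: 37.35
ee_pos: [434.1, 38.6, 221.2]
ee_rot: [-179.9, -0.0, 94.5]
force: [0.8, 0.0, -1.1]
gripper_width: 91.4
gripper_force: 0.0
```

{"method": "servo_tool", "body": {"steps": [[80,[40,-1.5,0],[0,0,0]],[80,[40,-1.5,0],[0,0,0]],[80,[40,-1.5,0],[0,0,0]],[80,[40,-1.5,0],[0,0,0]],[80,[40,-1.5,0],[0,0,0]],[80,[40,-1.5,0],[0,0,0]],[80,[26,-1,0],[0,0,0]],[80,[10,-1,0],[0,0,0]],[80,[0,0,0],[0,0,0]],[80,[0,0,0],[0,0,0]]]}}

```text
time_s: 38.35
ee_pos: [403.4, 309.9, 221.5]
ee_rot: [-179.9, 0.1, 94.4]
force: [0.9, -0.4, 0.0]
gripper_width: 62.8
gripper_force: 0.0
```

{"method": "servo_tool", "body": {"steps": [[80,[0,0,0],[0,0,0]],[80,[0,0,0],[0,0,0]],[80,[0,0,0],[0,0,0]],[80,[0,0,0],[0,0,0]],[80,[0,0,0],[0,0,0]],[80,[0,0,0],[0,0,0]],[80,[0,0,0],[0,0,0]],[80,[0,0,0],[0,0,0]],[80,[0,0,0],[0,0,0]],[80,[0,0,0],[0,0,0]]]}}

```text
time_s: 39.35
ee_pos: [404.0, 310.8, 221.9]
ee_rot: [180.0, -0.0, 94.3]
force: [-0.6, 0.1, -0.3]
gripper_width: 62.6
gripper_force: 0.0
```

```bash
python3 - <<'E'
from h import *
off(403.8,311.4,71.9,94.3);print(state()["gripper_width"])
blob(wrist(),((404,311),38,98,4))
E
```

```text
now [404.  310.8 221.9] [ 1.7999e+02 -1.0000e-02  9.4320e+01] turn 0.0 shift [ 6.0e-01 -1.0e-01  1.5e+02]
62.573979549958494
98 1745 circ [403.5 312.3] 30.8 rect [403.8 312.4] [45.9 45.3] 4.2
```

Descend, grip the tin.

{"method": "servo_tool", "body": {"steps": [[80,[0.6,-0.1,20],[0,0,0]],[80,[0,0,40],[0,0,0]],[80,[0,0,40],[0,0,0]],[80,[0,0,30],[0,0,0]],[80,[0,0,15],[0,0,0]],[80,[0,0,5.7],[0,0,0]],[80,[0,0,0],[0,0,0]],[80,[0,0,0],[0,0,0]],[80,[0,0,0],[0,0,0]],[80,[0,0,0],[0,0,0]]]}}

```text
time_s: 40.4
ee_pos: [404.3, 311.8, 72.1]
ee_rot: [179.9, -0.1, 94.3]
force: [0.4, -0.5, -0.7]
gripper_width: 62.8
gripper_force: 0.0
```

{"method": "servo_tool", "body": {"steps": [[255,[0,0,0],[0,0,0]],[255,[0,0,0],[0,0,0]],[255,[0,0,0],[0,0,0]],[255,[0,0,0],[0,0,0]],[255,[0,0,0],[0,0,0]],[255,[0,0,0],[0,0,0]],[255,[0,0,0],[0,0,0]],[255,[0,0,0],[0,0,0]],[255,[0,0,0],[0,0,0]],[255,[0,0,0],[0,0,0]]]}}

```text
time_s: 41.4
ee_pos: [403.9, 311.4, 71.4]
ee_rot: [180.0, -0.0, 94.3]
force: [-0.7, 0.4, 4.3]
gripper_width: 45.9
gripper_force: 25.0
```

```bash
python3 - <<'E'
from h import *
z=state()["ee_pos"][2]; off(593.4,-68,z-4.3,94.3)
E
```

```text
now [403.9 311.4  71.4] [ 1.7999e+02 -1.0000e-02  9.4320e+01] turn 0.0 shift [-392.6  160.5    4.3]
```

{"method": "servo_tool", "body": {"steps": [[255,[0,0,-10],[0,0,0]],[255,[0,0,-30],[0,0,0]],[255,[0,0,-40],[0,0,0]],[255,[-10,4,-20],[0,0,0]],[255,[-25,10,0],[0,0,0]],[255,[-36,15,0],[0,0,0]],[255,[-40,16,0],[0,0,0]],[255,[-40,16,0],[0,0,0]],[255,[-40,16,0],[0,0,0]],[255,[-40,16,0],[0,0,0]]]}}

```text
time_s: 42.4
ee_pos: [514.1, 86.4, 171.1]
ee_rot: [-180.0, -0.0, 94.3]
force: [1.4, 0.1, -1.2]
gripper_width: 45.9
gripper_force: 25.0
```

{"method": "servo_tool", "body": {"steps": [[255,[-40,16,0],[0,0,0]],[255,[-40,16,0],[0,0,0]],[255,[-40,16,0],[0,0,0]],[255,[-26,12,0],[0,0,0]],[255,[-15.6,7.5,0],[0,0,0]],[255,[0,0,0],[0,0,0]],[255,[0,0,15],[0,0,0]],[255,[0,0,30],[0,0,0]],[255,[0,0,30],[0,0,0]],[255,[0,0,15],[0,0,0]]]}}

```text
time_s: 43.4
ee_pos: [590.9, -66.0, 78.6]
ee_rot: [-179.7, -0.1, 94.4]
force: [-0.4, -0.4, -1.7]
gripper_width: 45.8
gripper_force: 25.0
```

{"method": "servo_tool", "body": {"steps": [[255,[0,0,8],[0,0,0]],[255,[0,0,0],[0,0,0]],[255,[0,0,0],[0,0,0]],[255,[0,0,0],[0,0,0]],[255,[0,0,0],[0,0,0]],[255,[0,0,0],[0,0,0]],[255,[0,0,0],[0,0,0]],[255,[0,0,0],[0,0,0]],[255,[0,0,0],[0,0,0]],[255,[0,0,0],[0,0,0]]]}}

```text
time_s: 44.4
ee_pos: [593.4, -68.0, 73.1]
ee_rot: [-180.0, -0.0, 94.3]
force: [-0.1, -0.6, -2.1]
gripper_width: 45.8
gripper_force: 25.0
```

```bash
python3 - <<'E'
from h import *
off(593.4,-68,67.3,94.3)
E
```

```text
now [593.4 -68.   73.1] [-1.800e+02 -1.000e-02  9.431e+01] turn 0.0 shift [ 0.  -0.   5.8]
```

{"method": "servo_tool", "body": {"steps": [[255,[0,0,2],[0,0,0]],[255,[0,0,2],[0,0,0]],[255,[0,0,1.6],[0,0,0]],[255,[0,0,0],[0,0,0]],[255,[0,0,0],[0,0,0]],[255,[0,0,0],[0,0,0]],[80,[0,0,0],[0,0,0]],[80,[0,0,0],[0,0,0]],[80,[0,0,0],[0,0,0]],[80,[0,0,0],[0,0,0]]]}}

```text
time_s: 45.4
ee_pos: [593.6, -68.0, 67.7]
ee_rot: [180.0, -0.0, 94.3]
force: [-0.4, 0.3, 0.7]
gripper_width: 62.5
gripper_force: 0.0
```

{"method": "servo_tool", "body": {"steps": [[80,[0,0,-10],[0,0,0]],[80,[0,0,-35],[0,0,0]],[0,[0,0,-40],[0,0,0]],[0,[0,0,-35],[0,0,0]],[0,[0,0,-14],[0,0,0]],[0,[0,0,0],[0,0,0]],[0,[0,0,0],[0,0,0]],[0,[0,0,0],[0,0,0]],[0,[0,0,0],[0,0,0]],[0,[0,0,0],[0,0,0]]]}}

```text
time_s: 46.4
ee_pos: [593.0, -67.9, 200.5]
ee_rot: [-179.9, -0.0, 94.3]
force: [0.5, 0.8, 0.4]
gripper_width: 91.2
gripper_force: 0.0
```

```bash
python3 - <<'E'
from h import *
s=state();print(s["ee_pos"],s["force"])
blob(wrist(),((593,-67),24,108,4),((593,-67),38,94,4))
off(585.9,295.3,71.3,82)
E
```

```text
[593.01868301 -67.93922647 200.46039047] [0.52170869 0.77792222 0.44289176]
108 959 circ [593.3 -67.2] 13.9 rect [593.3 -67.1] [27. 27.] 41.5
94 1936 circ [593.  -67.1] 30.8 rect [593.3 -66.9] [45.9 45.6] 4.8
now [593.2 -68.  200.7] [-1.7991e+02 -2.0000e-02  9.4320e+01] turn 0.215 shift [358.7 -57.7 129.4]
```

{"method": "servo_tool", "body": {"steps": [[0,[0,0,0],[0,0,0.1075]],[0,[0,0,0],[0,0,0.1075]],[80,[20,-3,0],[0,0,0]],[80,[40,-6.5,0],[0,0,0]],[80,[45,-7.2,0],[0,0,0]],[80,[45,-7.2,0],[0,0,0]],[80,[45,-7.2,0],[0,0,0]],[80,[45,-7.2,0],[0,0,0]],[80,[45,-7.2,0],[0,0,0]],[80,[40,-6.5,0],[0,0,0]]]}}

```text
time_s: 47.45
ee_pos: [586.8, 263.3, 201.2]
ee_rot: [-180.0, -0.0, 82.0]
force: [0.6, -0.2, 0.4]
gripper_width: 62.4
gripper_force: 0.0
```

{"method": "servo_tool", "body": {"steps": [[80,[23,-4,0],[0,0,0]],[80,[10.7,-1.7,0],[0,0,0]],[80,[0,0,0],[0,0,0]],[80,[0,0,0],[0,0,0]],[80,[0,0,0],[0,0,0]],[80,[0,0,0],[0,0,0]],[80,[0,0,0],[0,0,0]],[80,[0,0,0],[0,0,0]],[80,[0,0,0],[0,0,0]],[80,[0,0,0],[0,0,0]]]}}

```text
time_s: 48.45
ee_pos: [586.2, 295.2, 201.6]
ee_rot: [180.0, -0.0, 82.0]
force: [0.1, 0.0, 0.2]
gripper_width: 62.5
gripper_force: 0.0
```

```bash
python3 - <<'E'
from h import *
off(585.9,295.3,71.3,82);print(state()["gripper_width"])
blob(wrist(),((587,291),26,122,5))
E
```

```text
now [586.2 295.2 201.6] [ 1.8e+02 -1.0e-02  8.2e+01] turn -0.0 shift [ 1.000e-01 -3.000e-01  1.303e+02]
62.49727291490793
122 845 circ [585.8 291.4] 12.6 rect [586.  291.4] [24.1 24.5] 50.7
```

{"method": "servo_tool", "body": {"steps": [[80,[0.1,-0.3,20],[0,0,0]],[80,[0,0,40],[0,0,0]],[80,[0,0,35],[0,0,0]],[80,[0,0,20],[0,0,0]],[80,[0,0,10],[0,0,0]],[80,[0,0,5.3],[0,0,0]],[80,[0,0,0],[0,0,0]],[80,[0,0,0],[0,0,0]],[80,[0,0,0],[0,0,0]],[80,[0,0,0],[0,0,0]]]}}

```text
time_s: 49.5
ee_pos: [586.4, 295.6, 72.3]
ee_rot: [179.9, -0.1, 82.0]
force: [0.3, -0.3, 0.1]
gripper_width: 62.6
gripper_force: 0.0
```

{"method": "servo_tool", "body": {"steps": [[255,[0,0,0],[0,0,0]],[255,[0,0,0],[0,0,0]],[255,[0,0,0],[0,0,0]],[255,[0,0,0],[0,0,0]],[255,[0,0,0],[0,0,0]],[255,[0,0,0],[0,0,0]],[255,[0,0,0],[0,0,0]],[255,[0,0,0],[0,0,0]],[255,[0,0,0],[0,0,0]],[255,[0,0,0],[0,0,0]]]}}

```text
time_s: 50.5
ee_pos: [586.0, 295.4, 71.4]
ee_rot: [180.0, -0.0, 82.0]
force: [-0.2, -0.6, 2.0]
gripper_width: 43.5
gripper_force: 25.0
```

```bash
python3 - <<'E'
from h import *
z=state()["ee_pos"][2]; off(618.4,100.9,z-4.2,82)
E
```

```text
now [586.  295.4  71.4] [ 1.7998e+02 -1.0000e-02  8.2000e+01] turn 0.0 shift [-188.1   59.1    4.2]
```

{"method": "servo_tool", "body": {"steps": [[255,[0,0,-10],[0,0,0]],[255,[0,0,-30],[0,0,0]],[255,[0,0,-40],[0,0,0]],[255,[-5,2,-20],[0,0,0]],[255,[-30,9,0],[0,0,0]],[255,[-38,12,0],[0,0,0]],[255,[-40,13,0],[0,0,0]],[255,[-38,12,0],[0,0,0]],[255,[-25,8,0],[0,0,0]],[255,[-12.1,3.1,0],[0,0,0]]]}}

```text
time_s: 51.5
ee_pos: [618.3, 98.5, 171.4]
ee_rot: [-180.0, 0.0, 81.9]
force: [-0.4, 0.6, -0.2]
gripper_width: 43.7
gripper_force: 25.0
```

{"method": "servo_tool", "body": {"steps": [[255,[0,0,0],[0,0,0]],[255,[0,0,15],[0,0,0]],[255,[0,0,30],[0,0,0]],[255,[0,0,30],[0,0,0]],[255,[0,0,15],[0,0,0]],[255,[0,0,9],[0,0,0]],[255,[0,0,0],[0,0,0]],[255,[0,0,0],[0,0,0]],[255,[0,0,0],[0,0,0]],[255,[0,0,0],[0,0,0]]]}}

```text
time_s: 52.5
ee_pos: [618.9, 101.1, 73.4]
ee_rot: [179.9, -0.0, 82.0]
force: [0.3, 0.2, -0.3]
gripper_width: 43.7
gripper_force: 25.0
```

{"method": "servo_tool", "body": {"steps": [[255,[0,0,0],[0,0,0]],[255,[0,0,0],[0,0,0]],[255,[0,0,0],[0,0,0]],[255,[0,0,0],[0,0,0]],[255,[0,0,0],[0,0,0]],[255,[0,0,0],[0,0,0]],[255,[0,0,0],[0,0,0]],[255,[0,0,0],[0,0,0]],[255,[0,0,0],[0,0,0]],[255,[0,0,0],[0,0,0]]]}}

```text
time_s: 53.5
ee_pos: [618.3, 100.9, 72.2]
ee_rot: [-180.0, -0.0, 82.0]
force: [0.7, 0.4, -1.7]
gripper_width: 43.6
gripper_force: 25.0
```

```bash
python3 - <<'E'
from h import *
off(618.4,100.9,67.4,82); print(state()["force"])
blob(cams.grab_frame("scene"),((619,97),26,119,5))
E
```

```text
now [618.3 100.9  72.2] [-180.   -0.   82.] turn -0.0 shift [0.  0.1 4.8]
[ 0.71752312  0.43712098 -1.74103161]
119 27 circ [610.6  93.7] 17.2 rect [610.4  92.7] [ 7.6 34.3] 76.0
```

{"method": "servo_tool", "body": {"steps": [[255,[0,0,2],[0,0,0]],[255,[0,0,1.5],[0,0,0]],[255,[0,0,1.1],[0,0,0]],[255,[0,0,0],[0,0,0]],[255,[0,0,0],[0,0,0]],[255,[0,0,0],[0,0,0]],[80,[0,0,0],[0,0,0]],[80,[0,0,0],[0,0,0]],[80,[0,0,0],[0,0,0]],[80,[0,0,0],[0,0,0]]]}}

```text
time_s: 54.55
ee_pos: [618.4, 100.9, 67.8]
ee_rot: [180.0, -0.0, 82.0]
force: [0.6, -0.5, -0.9]
gripper_width: 62.3
gripper_force: 0.0
```

{"method": "servo_tool", "body": {"steps": [[80,[0,0,-10],[0,0,0]],[80,[0,0,-35],[0,0,0]],[0,[0,0,-40],[0,0,0]],[0,[0,0,-35],[0,0,0]],[0,[0,0,-14],[0,0,0]],[0,[0,0,0],[0,0,0]],[0,[0,0,0],[0,0,0]],[0,[0,0,0],[0,0,0]],[0,[0,0,0],[0,0,0]],[0,[0,0,0],[0,0,0]]]}}

```text
time_s: 55.55
ee_pos: [617.9, 100.8, 200.5]
ee_rot: [-179.9, 0.0, 82.0]
force: [-0.8, -0.3, 0.2]
gripper_width: 91.3
gripper_force: 0.0
```

```bash
python3 - <<'E'
from h import *
off(495,303.5,43.5,171.5)
blob(wrist(),((618,97),24,118,5))
E
```

```text
now [617.9 100.8 200.5] [-1.7989e+02  3.0000e-02  8.2000e+01] turn -1.562 shift [151.5 182.3 157. ]
118 831 circ [618.   96.9] 12.6 rect [617.7  97.2] [24.3 24. ] 80.9
```

{"method": "servo_tool", "body": {"steps": [[0,[0,0,0],[0,0,-0.142]],[0,[0,0,0],[0,0,-0.142]],[0,[0,0,0],[0,0,-0.142]],[0,[0,0,0],[0,0,-0.142]],[0,[0,0,0],[0,0,-0.142]],[0,[0,0,0],[0,0,-0.142]],[0,[0,0,0],[0,0,-0.142]],[0,[0,0,0],[0,0,-0.142]],[0,[0,0,0],[0,0,-0.142]],[0,[0,0,0],[0,0,-0.142]]]}}

```text
time_s: 56.6
ee_pos: [618.2, 100.9, 201.3]
ee_rot: [-180.0, -0.0, 163.7]
force: [-0.5, 0.3, -0.1]
gripper_width: 91.5
gripper_force: 0.0
```

{"method": "servo_tool", "body": {"steps": [[0,[0,0,0],[0,0,-0.142]],[0,[15,18,0],[0,0,0]],[0,[28,33,0],[0,0,0]],[0,[30,36,0],[0,0,0]],[0,[30,36,0],[0,0,0]],[0,[28,34,0],[0,0,0]],[0,[14,17,0],[0,0,0]],[0,[6.5,8.3,0],[0,0,0]],[0,[0,0,0],[0,0,0]],[0,[0,0,0],[0,0,0]]]}}

```text
time_s: 57.6
ee_pos: [496.0, 302.8, 201.5]
ee_rot: [-180.0, 0.0, 171.5]
force: [0.1, -0.5, 0.0]
gripper_width: 91.1
gripper_force: 0.0
```

{"method": "servo_tool", "body": {"steps": [[0,[0,0,0],[0,0,0]],[0,[0,0,0],[0,0,0]],[0,[0,0,0],[0,0,0]],[0,[0,0,0],[0,0,0]],[0,[0,0,0],[0,0,0]],[0,[0,0,0],[0,0,0]],[0,[0,0,0],[0,0,0]],[0,[0,0,0],[0,0,0]],[0,[0,0,0],[0,0,0]],[0,[0,0,0],[0,0,0]]]}}

```text
time_s: 58.6
ee_pos: [495.4, 303.6, 201.7]
ee_rot: [180.0, 0.0, 171.5]
force: [-0.3, -0.3, -0.3]
gripper_width: 91.0
gripper_force: 0.0
```

```bash
python3 - <<'E'
from h import *
off(495,303.5,43.5,171.5)
blob(wrist(),((495,303),38,82,5))
E
```

```text
now [495.4 303.6 201.7] [180.    0.  171.5] turn 0.0 shift [  0.4  -0.2 158.2]
82 3649 circ [493.6 302.9] 29.9 rect [493.5 303. ] [58.8 58.8] 64.5
```

{"method": "servo_tool", "body": {"steps": [[0,[0.4,-0.2,20],[0,0,0]],[0,[0,0,40],[0,0,0]],[0,[0,0,40],[0,0,0]],[0,[0,0,30],[0,0,0]],[0,[0,0,20],[0,0,0]],[0,[0,0,8],[0,0,0]],[0,[0,0,0],[0,0,0]],[0,[0,0,0],[0,0,0]],[0,[0,0,0],[0,0,0]],[0,[0,0,0],[0,0,0]]]}}

```text
time_s: 59.65
ee_pos: [495.6, 303.8, 44.9]
ee_rot: [179.9, 0.1, 171.5]
force: [0.1, 0.6, 0.1]
gripper_width: 90.9
gripper_force: 0.0
```

{"method": "servo_tool", "body": {"steps": [[255,[0,0,0],[0,0,0]],[255,[0,0,0],[0,0,0]],[255,[0,0,0],[0,0,0]],[255,[0,0,0],[0,0,0]],[255,[0,0,0],[0,0,0]],[255,[0,0,0],[0,0,0]],[255,[0,0,0],[0,0,0]],[255,[0,0,0],[0,0,0]],[255,[0,0,0],[0,0,0]],[255,[0,0,0],[0,0,0]]]}}

```text
time_s: 60.65
ee_pos: [495.0, 303.5, 43.7]
ee_rot: [180.0, -0.0, 171.5]
force: [0.3, 0.1, 0.4]
gripper_width: 59.6
gripper_force: 25.0
```

```bash
python3 - <<'E'
from h import *
z=state()["ee_pos"][2]; off(518.1,27.1,z-4.2,171.5)
E
```

```text
now [495.  303.5  43.7] [179.99  -0.   171.49] turn -0.0 shift [ -63.7 -269.9    4.2]
```

{"method": "servo_tool", "body": {"steps": [[255,[0,0,-10],[0,0,0]],[255,[0,0,-30],[0,0,0]],[255,[0,0,-40],[0,0,0]],[255,[0,0,-40],[0,0,0]],[255,[-3,-15,-10],[0,0,0]],[255,[-9,-38,0],[0,0,0]],[255,[-9,-40,0],[0,0,0]],[255,[-9,-40,0],[0,0,0]],[255,[-9,-40,0],[0,0,0]],[255,[-9,-40,0],[0,0,0]]]}}

```text
time_s: 61.65
ee_pos: [509.7, 83.3, 172.8]
ee_rot: [-179.9, -0.1, 171.5]
force: [1.1, -0.1, -1.7]
gripper_width: 59.3
gripper_force: 25.0
```

{"method": "servo_tool", "body": {"steps": [[255,[-9,-35,0],[0,0,0]],[255,[-6.7,-21.9,0],[0,0,0]],[255,[0,0,0],[0,0,0]],[255,[0,0,25],[0,0,0]],[255,[0,0,40],[0,0,0]],[255,[0,0,35],[0,0,0]],[255,[0,0,20],[0,0,0]],[255,[0,0,9],[0,0,0]],[255,[0,0,0],[0,0,0]],[255,[0,0,0],[0,0,0]]]}}

```text
time_s: 62.65
ee_pos: [518.6, 27.3, 45.4]
ee_rot: [180.0, 0.1, 171.5]
force: [-0.4, 0.5, -1.9]
gripper_width: 59.1
gripper_force: 25.0
```

{"method": "servo_tool", "body": {"steps": [[255,[0,0,0],[0,0,0]],[255,[0,0,0],[0,0,0]],[255,[0,0,0],[0,0,0]],[255,[0,0,0],[0,0,0]],[255,[0,0,0],[0,0,0]],[255,[0,0,0],[0,0,0]],[255,[0,0,0],[0,0,0]],[255,[0,0,0],[0,0,0]],[255,[0,0,0],[0,0,0]],[255,[0,0,0],[0,0,0]]]}}

```text
time_s: 63.65
ee_pos: [518.1, 27.1, 44.6]
ee_rot: [180.0, -0.0, 171.5]
force: [0.3, 0.9, -1.0]
gripper_width: 59.4
gripper_force: 25.0
```

```bash
python3 - <<'E'
from h import *
off(518.1,27.1,39.4,171.5); print(state()["force"])
E
```

```text
now [518.1  27.1  44.6] [179.99  -0.   171.5 ] turn -0.0 shift [-0.  -0.   5.2]
[ 0.25098039  0.91116915 -1.00237031]
```

Lower, release, lift clear to 300 mm and compare everything with the first pictures.

{"method": "servo_tool", "body": {"steps": [[255,[0,0,2],[0,0,0]],[255,[0,0,2],[0,0,0]],[255,[0,0,1],[0,0,0]],[255,[0,0,0],[0,0,0]],[255,[0,0,0],[0,0,0]],[255,[0,0,0],[0,0,0]],[0,[0,0,0],[0,0,0]],[0,[0,0,0],[0,0,0]],[0,[0,0,0],[0,0,0]],[0,[0,0,0],[0,0,0]]]}}

```text
time_s: 64.65
ee_pos: [518.2, 27.1, 39.7]
ee_rot: [180.0, 0.0, 171.5]
force: [1.1, -0.7, -0.1]
gripper_width: 88.6
gripper_force: 0.0
```

{"method": "servo_tool", "body": {"steps": [[0,[0,0,0],[0,0,0]],[0,[0,0,0],[0,0,0]],[0,[0,0,-15],[0,0,0]],[0,[0,0,-40],[0,0,0]],[0,[0,0,-40],[0,0,0]],[0,[0,0,-40],[0,0,0]],[0,[0,0,-40],[0,0,0]],[0,[0,0,-40],[0,0,0]],[0,[0,0,-30],[0,0,0]],[0,[0,0,-15],[0,0,0]]]}}

```text
time_s: 65.65
ee_pos: [518.9, 27.1, 303.0]
ee_rot: [179.9, 0.3, 171.5]
force: [0.0, -0.0, -0.4]
gripper_width: 91.3
gripper_force: 0.0
```

{"method": "servo_tool", "body": {"steps": [[0,[-20,0,0],[0,0,0]],[0,[-22,0,0],[0,0,0]],[0,[0,0,0],[0,0,0]],[0,[0,0,0],[0,0,0]],[0,[0,0,0],[0,0,0]],[0,[0,0,0],[0,0,0]],[0,[0,0,0],[0,0,0]],[0,[0,0,0],[0,0,0]],[0,[0,0,0],[0,0,0]],[0,[0,0,0],[0,0,0]]]}}

```text
time_s: 66.65
ee_pos: [559.5, 20.9, 299.7]
ee_rot: [180.0, 0.0, 171.5]
force: [-0.1, -0.1, 0.2]
gripper_width: 91.3
gripper_force: 0.0
```

```bash
python3 - <<'E'
from h import *
S=[((618,96),24,118,5),((593,-66),22,108.5,4.5),((593,-66),37,94.5,5.5),((518,27),36,78.5,4.5),((509,-78),20,26,3),((540,131),35,33,4),((473,-302),44,38,4)]
print(state()["ee_pos"])
for n in("wrist","scene"):
    p=wrist("w5") if n=="wrist" else cams.grab_frame(n); print(n,"now"); blob(p,*S)
    P0=np.load(("w0" if n=="wrist" else "scene0")+".npz"); P=P0["P"]; globals()["pts"]
    import h; f=h.pts; h.pts=lambda p:(P,0,0); print(n,"start"); h.blob(None,*S); h.pts=f
cv2.imwrite("pics/s9.png",p["color"][...,::-1])
E
```

```text
[559.51336972  20.90179379 299.68788313]
wrist now
118 344 circ [616.8  96.3] 12.6 rect [616.   94.9] [20.2 25.1] 60.9
108.5 455 circ [592.4 -67.2] 13.9 rect [592.2 -66.7] [27.2 25.5] 19.7
94.5 940 circ [592.1 -67.2] 30.7 rect [592.4 -67.3] [45.9 46.2] 4.2
78.5 2241 circ [516.4  26.4] 29.9 rect [516.5  26.1] [58.1 58.5] 82.4
26 490 circ [505.9 -77.8] 16.0 rect [505.8 -77.7] [30.2 31.6] 34.2
33 1117 circ [538.3 129.2] 31.9 rect [538.3 129.4] [30.3 59.5] 84.2
38 543 circ [ 474.7 -290.2] 34.1 rect [ 478.  -280.7] [21.7 68.2] 70.7
wrist start
118 331 circ [616.6  96.4] 12.3 rect [615.6  94.4] [20.1 24.2] 57.8
108.5 461 circ [591.9 -67.5] 13.9 rect [591.7 -66.9] [27.4 26.2] 11.9
94.5 949 circ [591.7 -67.4] 30.4 rect [591.8 -67.4] [45.8 46.3] 4.3
78.5 2241 circ [516.7  26.5] 29.9 rect [516.6  26.4] [58.2 57.3] 81.2
26 490 circ [506.  -77.7] 15.8 rect [505.7 -77.3] [30.6 30.2] 81.1
33 1138 circ [538.1 129.6] 32.4 rect [538.4 129.4] [29.9 59.9] 84.2
scene now
118 99 circ [619.4  97.2] 12.6 rect [619.5  97. ] [23.5 23.1] 57.0
108.5 133 circ [594.8 -67.8] 13.9 rect [595.3 -67.6] [24.2 25.8] 50.0
94.5 309 circ [594.6 -67.2] 31.3 rect [595.1 -67.6] [45.8 46. ] 4.6
78.5 470 circ [518.9  26.8] 30.2 rect [519.2  27.5] [57.5 59.3] 34.4
26 137 circ [508.2 -77. ] 15.9 rect [508.8 -76.8] [30.9 29.7] 89.8
33 255 circ [541.7 132.4] 32.2 rect [541.7 130.2] [60.4 36.9] 3.4
38 671 circ [ 475.4 -300.9] 38.9 rect [ 474.8 -301.1] [71.  44.9] 0.5
scene start
118 101 circ [619.8  97. ] 12.7 rect [620.4  97.1] [22.8 24. ] 59.4
108.5 139 circ [593.5 -67.2] 14.3 rect [594.4 -67.1] [27.2 26. ] 86.6
94.5 308 circ [594.4 -66.9] 30.7 rect [594.7 -67.2] [46.  45.7] 4.8
78.5 470 circ [518.6  27.5] 30.8 rect [518.9  28.4] [58.4 59.6] 37.5
26 130 circ [508.  -76.4] 16.0 rect [507.6 -77.3] [29.7 31. ] 51.5
33 254 circ [541.7 133.5] 33.0 rect [541.4 137.2] [45.8 60.5] 86.0
```

View pics/s9.png

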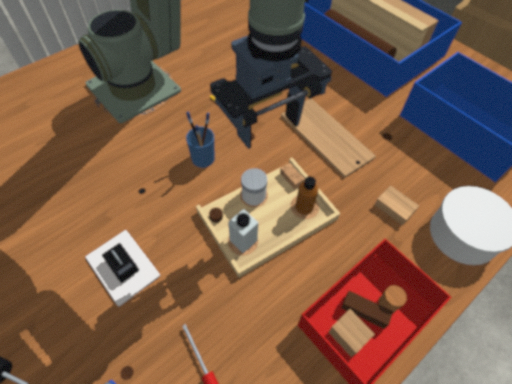

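The closing picture shows the stand centred on the tile at about (122,262). The jar (254,185), bottle (306,198) and tin (243,230) are upright on their spots, each within about 1 mm of where it started.

```bash
python3 -c "
from workcell import ticket; print(ticket.job_done())"
```

```text
the job is handed in; nothing more can be done
None
```

The job is handed in. The stand is upright on the middle of the tile and the bottle, tin and jar are back upright within about 1 mm of their starting spots. The puck and sanding block were left alone, and the whole run took about 67 s.

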